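Clamp a bottle in the carrying cradle

ROBOT

A 6-joint arm with a two-finger parallel gripper is mounted at the origin on a cart in front of the work surface, level with it; the furniture and walls round the work are solid. World frame = base frame: x ahead of the robot, y to its left, z up, the work surface at z = 0. Lengths are in m, angles in rad, forces in N, time in s.
With the tool pointing down it reaches from about 0.325 to 0.875 m from the base axis. Payload 4.4 kg.
Tool frame: the origin (TCP) lies on the centre line of the jaws, within the pads' length; the fingertips stand 17 mm ahead of it and the grasp point (between the pads) lies 2 mm behind it; z points along the fingers, y is the line along which they close (so a half turn about z gives the same grasp; the last joint's range is limited). The gripper opens to 85 mm and grips with 20 to 120 N. Pads are 22 mm wide; open, the fingers measure 114 mm over their backs; the gripper's body (76 mm by 85 mm) begins 54 mm behind the grasp point. The pads swing forward as they close: fully open they stand 13 mm farther back than shut.
Start: joints at [-1.391, 0.207, 1.542, -0, 1.393, -0.15], TCP at [0.186, -0.544, 0.248] pointing down, gripper open.
Joint ranges: [-2.73, 2.73], [-0.86, 2.22], [0.23, 2.46], [-1.11, 4.25], [0.08, 2.63], [-2.82, 2.82]. Speed limits (rad/s): [2.79, 2.79, 3.14, 3.14, 3.14, 3.14].

INTERFACE

Orientations are given as a unit quaternion [x, y, z, w].
In Python, from station import robot, viewer, job_done gives the robot as it stands.
- The arm moves only by the shell command python3 -m handwheel 'ROWS' [FORCE]. ROWS is a JSON object whose key "deltas" holds a list of rows, 1 to 12 of them, each of 7 numbers: dx, dy, dz in m, then a rotation vector rx, ry, rz in rad, then the finger opening in m; each row shifts and turns the commanded pose from where the row before left it, along the tool's axes as they then stand; what a row does not reach is not made up. A row lasts 1/12 s, in which the tool goes at most 0.0417 m and 0.125 rad, less where a joint would pass 70% of its speed; a pose out of reach is approached as far as the arm can. The fingers move at their own pace and stop on an object; FORCE is the grip in N (left out, the last holds). Time passes only in rows, so rows that do not move let the fingers close. It prints the time, the measured TCP pose, the force, the opening and the grip force at its end. Input that does not fit is refused with a message, and nothing moves.
- robot.sense(): the state, without advancing time (a new reading comes with each control period).
- viewer.snapshot(name): name is "side" or "top" or "wrist"; returns (picture, depth): 400x640x3 uint8, red, green, blue; 400x640 float32, m along the optical axis (not along the pixel's ray), 0 where there is no reading.
- viewer.camera_model(name): a dict with "fx", "fy", "cx", "cy" (pixels), "world_to_cam" (4x4, takes a point from world to camera coordinates). Camera axes: x right, y down, z forward; pixel columns grow to the right and rows downward; lengths in m; the calibration is good to about 2 mm. A picture is of the moment at which its call begins: read the wrist's pose just before it. camera_model takes no time and is no camera call; for the wrist camera it gives the pose at the moment of the call.
- job_done(): hands the job in; it is judged then, once.
The state is a dict: "t": time; "joint_positions": joint angles; "qvel": joint speeds; "joint_efforts": joint torques, N m; "ee_pos": TCP position; "tool_rot": TCP orientation; "contact_force": force on the tool from outside, world axes, zero at the start; "ft_torque": the same for the moment, N m; "finger_gap": finger opening in m; "finger_force": force on a finger pad.
Only numpy, scipy, OpenCV 4.12 (cv2) and the standard library are available. Lean on these libraries where they do the work, as an engineer would, in place of code of your own. Each camera call takes 0.05 s, during which the arm holds its last target. There are 200 camera calls.

TASK

Get the green bottle with the cream cap, one of the three bottles standing in a row on the front of the worktop, ready for carrying: tip the cradle's red-knobbed clamp lever back past its centre so it snaps open, stand the bottle upright on the round steel seat close against the two brass posts and let go. Then push the lever over past its centre so it snaps onto the bottle and holds it firmly against both posts. Leave the other bottles, the matchbox and the stopper where they are.

Things in the scene. Friction and masses are not known exactly. Their poses are not given: they have to be found in the camera images.
- cradle: Fixed bottle cradle: dark wooden base 200 x 85 x 12 mm on the worktop, turned about the vertical. Origin: centre of its underside; +x along its length from clamp to seat, +z up. Two upright 10 mm slick brass posts stand 71 mm along +x, 21 mm either side of the middle line, joined on top by a bar bowed away from the seat, 80 mm high. The clamp turns in a brass bracket (40 mm high) 25 mm along -x.
- seat (a point): Top of the slick round steel seat (60 mm across, flush with the base's top, 12 mm above the worktop), 50 mm along cradle +x, where the bottle's base centre belongs: a 47 mm bottle centred here is about 1.5 mm short of touching both posts. Axes as the cradle.
- clamp_hinge (a point): Hinge axis of the clamp, 30 mm above the worktop, 75 mm from the seat towards cradle -x. The axis is level, along cradle y. Axes as the cradle.
- clamp_knob (a point): Centre of the red ball knob (22 mm) at the top of the clamp's 10 mm brass stem, 95 mm from the hinge axis; it moves with the clamp. 40 mm above the hinge the stem carries an arm with a fork of two slick black upright 12 mm rollers, 24 mm apart, facing the seat; with the stem upright the rollers' faces are 39 mm in front of the stem, 50 mm above the hinge.
- clamp (a joint): Clamp angle, rad: 0 = shut on an empty seat, leaning 0.5 to the seat; about 0.09 = shut on the bottle; 0.5 = upright, dead centre; 0.95 = snapped open, leaning 0.45 away from the seat. Springs drive it from the centre either way (3 to 4 N at the knob at the ends), so past upright it finishes by itself. Starts shut, its fork over the edge of the seat; open, it leaves 35 mm before the bottle.
- green_bottle: Loose glass bottle in the front row (like ones stand fixed on a wooden tray at the back), dark green with a cream cap, 47 mm across, 120 mm tall, 0.11 to 0.23 kg, upright. Origin: centre of its underside, z up. Straight-sided to about 75 mm, then a shoulder to the 26 mm wide cap (its top 14 mm).
- brown_bottle: Bystander: loose brown bottle with a black cap, 44 mm across, 105 mm tall, upright in the front row; origin at the centre of its underside.
- red_bottle: Bystander: loose dark red bottle with a black cap, 42 mm across, 95 mm tall, upright in the front row; origin at the centre of its underside.
- matchbox: Bystander: loose dark blue matchbox lying flat, 40 x 64 x 16 mm; origin at the centre of its underside.
- stopper: Bystander: loose pale metal wine stopper standing on its cap, 34 mm across, 45 mm tall; origin at the centre of its underside.

How it is judged:
On the way, in this order (a step that is already met when the one before it is completed fails the run):
1. the clamp is snapped open (angle over 0.85 rad) (value of joint clamp above 0.85 rad), for 0.2 s.
2. the green bottle stands on the seat by itself (axis within 20 mm of the seat point, upright, base on the seat, not touched by the fingers) with the clamp still open (angle over 0.75 rad) (horizontal distance between green_bottle and seat below 0.02 m and z of green_bottle in the frame of seat between -0.004 and 0.004 m and angle between green_bottle's own z axis and vertical below 0.15 rad and contact force between green_bottle and the fingers below 0.1 N and value of joint clamp above 0.75 rad), for 0.2 s.
At the end, for the whole second after the job is handed in: The clamp is snapped over onto the bottle and at rest (angle between 0.03 and 0.18 rad), and the green bottle stands still and upright (within 0.15 rad) on the seat, its base within 4 mm of the seat's height and its axis within 6 mm of the seat point, held against both posts (value of joint clamp between 0.03 and 0.18 rad and velocity of joint clamp between -0.1 and 0.1 rad/s and horizontal distance between green_bottle and seat below 0.006 m and z of green_bottle in the frame of seat between -0.004 and 0.004 m and angle between green_bottle's own z axis and vertical below 0.15 rad and linear speed of green_bottle below 0.02 m/s); the robot touches nothing.
It fails at once if another bottle, the matchbox or the stopper is moved more than 30 mm (distance of any of brown_bottle, red_bottle, matchbox, stopper from where it was at the start of the episode above 0.03 m).
It fails at once if a bottle or the stopper is tipped over (more than 0.6 rad) (angle between any of green_bottle, brown_bottle, red_bottle, stopper's own z axis and vertical above 0.6 rad).
It also fails if it takes over 61 s, if anything falls off the work surface, if the arm or the gripper's body presses on something with over 40 N, if the wrist force passes 120 N, or if a joint passes its speed limit or range.

## Working session

There is one attempt and no reset: what is moved stays moved. The work goes in short steps, Python scripts to look and compute and a shell command to move; the robot and the scene stay as the last step left them, time stands still between calls to the robot, and variables do not carry over. Pictures are saved under pics/ and viewed, at most 10 in all, crops included, and the job is handed in when it is done.

```bash
ls; mkdir -p pics; cat > h.py <<'E'
import numpy as np, cv2
from station import robot, viewer, job_done
def snap(n,name=None):
    im,d=viewer.snapshot(n); m=viewer.camera_model(n)
    if name: cv2.imwrite('pics/'+name+'.png',im[:,:,::-1])
    return im,d,m
def unproj(m,u,v,d):
    T=np.linalg.inv(m['world_to_cam'])
    p=np.stack([(u-m['cx'])/m['fx']*d,(v-m['cy'])/m['fy']*d,d],-1)
    return p@T[:3,:3].T+T[:3,3]
def ray(m,u,v,z):
    T=np.linalg.inv(m['world_to_cam']); o=T[:3,3]
    r=T[:3,:3]@np.array([(u-m['cx'])/m['fx'],(v-m['cy'])/m['fy'],1])
    return o+r*(z-o[2])/r[2]
def proj(m,p):
    c=m['world_to_cam']@np.append(p,1); return c[0]/c[2]*m['fx']+m['cx'],c[1]/c[2]*m['fy']+m['cy']
E
python3 - <<'E'
from h import *
s=robot.sense(); print(s)
for n in('top','side'):
    im,d,m=snap(n,n+'0'); print(n,m['fx'],np.round(np.linalg.inv(m['world_to_cam']),3).tolist(),(d>0).mean())
    np.savez(n+'0.npz',im=im,d=d)
E
```

```text
pics
{'t': 0.0, 'joint_positions': array([-1.39148481e+00,  2.07463377e-01,  1.54299162e+00,  5.72386546e-06,
        1.39347609e+00, -1.50505477e-01]), 'qvel': array([ 1.24642023e-05,  2.43241083e-04, -6.86721018e-04,  1.65230116e-04,
        7.09759777e-04,  7.92115424e-04]), 'joint_efforts': array([-1.26485582e-03, -3.83043802e+01, -2.91597122e+01, -2.80392096e-04,
        1.06563815e-02,  3.35303817e-06]), 'ee_pos': array([ 0.18608165, -0.54328729,  0.24708322]), 'tool_rot': array([ 9.86432790e-01,  1.64161455e-01, -1.40235221e-05, -1.16913792e-03]), 'contact_force': array([-0.1002121 , -0.45788926, -0.44999593]), 'ft_torque': array([-0.02531793,  0.04160543,  0.01279775]), 'finger_force': 0.0, 'finger_gap': 0.08548136351472656}
top 431.86367034016547 [[-0.009, -0.995, 0.1, 0.432], [-1.0, 0.008, -0.009, -0.016], [0.008, -0.1, -0.995, 1.245], [0.0, 0.0, 0.0, 1.0]] 0.9961171875
side 437.62629009318704 [[1.0, 0.003, 0.03, 0.506], [-0.022, -0.594, 0.804, -0.909], [0.02, -0.805, -0.593, 0.75], [0.0, 0.0, 0.0, 1.0]] 0.996
```

View pics/top0.png

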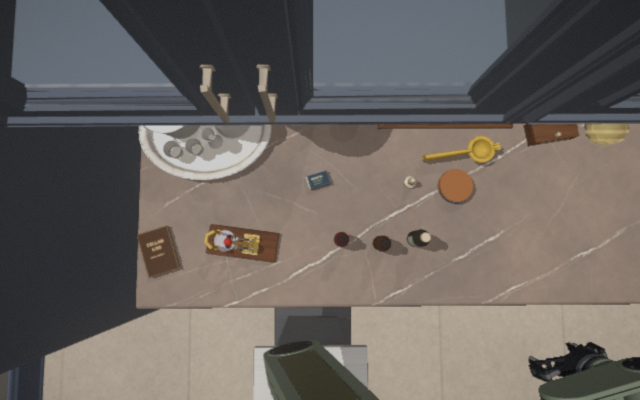

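View pics/side0.png

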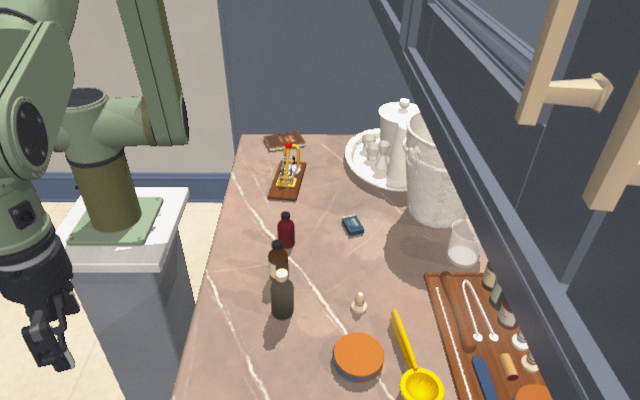

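The top view shows the cradle at about (243,243), with the posts on its left (+y side) and the red knob at (228,242). The green bottle's cream cap is at (425,237), the brown bottle at (382,243) and the red one at (341,239). The side view confirms this layout. Next I measure.

```bash
python3 - <<'E'
from h import *
S={}
for n in('top','side'):
    z=np.load(n+'0.npz'); S[n]=(z['im'],z['d'],viewer.camera_model(n))
im,d,m=S['top']
vv,uu=np.mgrid[:400,:640]
P=unproj(m,uu,vv,d)
# base by colour + depth
r,g,b=[im[...,i].astype(int) for i in range(3)]
roi=(uu>195)&(uu<290)&(vv>215)&(vv<270)
base=roi&(P[...,2]>0.006)&(P[...,2]<0.03)
wood=roi&(r-b>25)&(r<130)&(r-g>20)
for k in(base,wood):
    c=max(cv2.findContours(k.astype(np.uint8),cv2.RETR_EXTERNAL,cv2.CHAIN_APPROX_NONE)[0],key=cv2.contourArea)
    box=cv2.boxPoints(cv2.minAreaRect(c)); w=np.array([ray(m,*q,0.012) for q in box])
    print('base',box.round(1).tolist(),w.round(4).tolist(),w.mean(0).round(4),np.linalg.norm(w-np.roll(w,1,0),axis=1).round(4))
for n in S:
    im,d,m=S[n]; P=unproj(m,uu,vv,d); r,g,b=[im[...,i].astype(int) for i in range(3)]
    ro=(uu>195)&(uu<310)&(vv>120)&(vv<270)
    k=ro&(r>150)&(g<70)&(b<70); print(n,'knob',k.sum(),uu[k].mean(),vv[k].mean(),np.median(P[k],0).round(4))
    ro=(uu>400)&(uu<440)&(vv>225)&(vv<260) if n=='top' else (uu>265)&(uu<300)&(vv>262)&(vv<330)
    k=ro&(r>130)&(r-b>15)&(P[...,2]>.1); print(n,'cap',k.sum(),uu[k].mean(),vv[k].mean(),np.median(P[k],0).round(4),P[k][:,2].max())
    k=ro&(P[...,2]>.115);print('captop',k.sum(),uu[k].mean(),vv[k].mean(),P[k].mean(0).round(4),ray(m,uu[k].mean(),vv[k].mean(),.12).round(4))
    k=ro&(P[...,2]>.015)&(P[...,2]<.07);print('body',k.sum(),P[k].mean(0).round(4),P[k].min(0).round(3),P[k].max(0).round(3))
    if n=='top':
        for nm,u0,v0 in(('red',341,239),('brown',382,243),('green',420,238),('match',318,181),('stop',410,182)):
            k=(abs(uu-u0)<20)&(abs(vv-v0)<18)&(P[...,2]>.008); print(nm,P[k].min(0).round(3),P[k].max(0).round(3),P[k][P[k][:,2]>P[k][:,2].max()-.01].mean(0).round(4))
        # posts / bar : yellow
        k=roi&(r>130)&(b<90)&(g>90); print('gold',np.c_[uu[k],vv[k]].shape); q=P[k]; q=q[q[:,2]>.06]; print(q.min(0),q.max(0),q.mean(0))
        # overhead
        for v in range(0,140,15): print(v,[tuple(P[v,u].round(2)) for u in (250,340,420,480)])
im=S['top'][0][205:275,185:300]; cv2.imwrite('pics/c1.png',cv2.resize(im[:,:,::-1],None,fx=6,fy=6,interpolation=2))
E
```

```text
base [[204.6999969482422, 253.1999969482422], [208.8000030517578, 222.8000030517578], [278.70001220703125, 232.10000610351562], [274.6000061035156, 262.5]] [[0.4137, 0.2963, 0.012], [0.4996, 0.2863, 0.012], [0.4714, 0.0873, 0.012], [0.3858, 0.0987, 0.012]] [0.4426 0.1922 0.012 ] [0.1995 0.0865 0.201  0.0864]
base [[204.8000030517578, 252.6999969482422], [208.6999969482422, 223.39999389648438], [278.6000061035156, 232.89999389648438], [274.6000061035156, 262.20001220703125]] [[0.4148, 0.2962, 0.012], [0.4977, 0.2864, 0.012], [0.4691, 0.0876, 0.012], [0.3865, 0.0988, 0.012]] [0.442  0.1922 0.012 ] [0.1994 0.0835 0.2008 0.0834]
top knob 25 226.88 241.2 [0.446  0.2116 0.1225]
top cap 72 424.72222222222223 237.48611111111111 [ 0.452  -0.3028  0.1189] 1.244646985428833
captop 76 424.1578947368421 238.02631578947367 [ 0.4504 -0.2835  0.1929] [ 0.4494 -0.2999  0.12  ]
body 75 [ 0.4477 -0.2827  0.0444] [ 0.429 -0.296  0.016] [ 0.472 -0.277  0.07 ]
red [ 0.43  -0.106  0.012] [ 0.469 -0.016  1.245] [ 0.432  -0.0163  1.2446]
brown [ 0.416 -0.22   0.008] [ 0.458 -0.016  1.245] [ 0.432  -0.0163  1
[... 2312 characters left out ...]
.58)), (np.float64(0.63), np.float64(-0.18), np.float64(0.58)), (np.float64(0.63), np.float64(-0.28), np.float64(0.58))]
135 [(np.float64(0.76), np.float64(0.17), np.float64(0.01)), (np.float64(0.76), np.float64(-0.09), np.float64(0.0)), (np.float64(0.75), np.float64(-0.33), np.float64(-0.0)), (np.float64(0.75), np.float64(-0.51), np.float64(0.0))]
side knob 36 288.02777777777777 144.38888888888889 [0.4456 0.208  0.1196]
side cap 143 281.1048951048951 275.38461538461536 [ 0.4522 -0.3081  0.1192] 0.7498105809549112
captop 117 281.34188034188037 274.3333333333333 [ 0.4545 -0.3295  0.1468] [ 0.453  -0.3072  0.12  ]
body 548 [ 0.4462 -0.2869  0.0436] [ 0.415 -0.325  0.016] [ 0.473 -0.199  0.07 ]
```

View pics/c1.png

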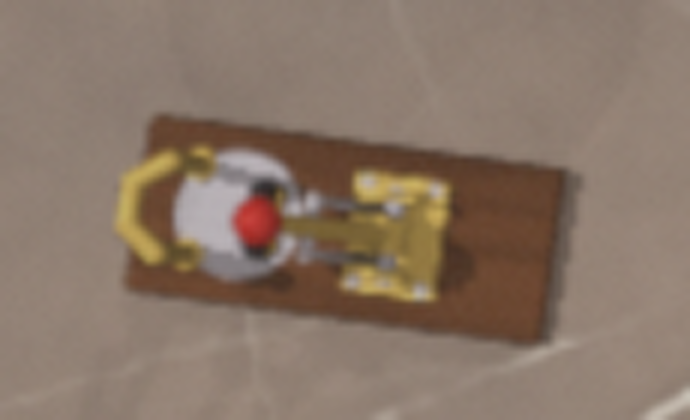

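```bash
python3 -m handwheel '{"deltas": [[0.033,-0.0142,0,0,0,0,0.085],[0.033,-0.0142,0,0,0,0,0.085],[0.033,-0.0142,0,0,0,0,0.085],[0.033,-0.0142,0,0,0,0,0.085],[0.033,-0.0142,0,0,0,0,0.085],[0.033,-0.0142,0,0,0,0,0.085],[0.033,-0.0142,0,0,0,0,0.085],[0.033,-0.0142,0,0,0,0,0.085],[0.033,-0.0142,0,0,0,0,0.085],[0.033,-0.0142,0,0,0,0,0.085]]}'
python3 -m handwheel '{"deltas": [[0,0,0,0,0,-0.122,0],[0,0,0,0,0,-0.122,0],[0,0,0,0,0,-0.122,0],[0,0,0,0,0,-0.122,0],[0,0,0,0,0,-0.122,0],[0,0,0,0,0,-0.122,0],[0,0,0,0,0,-0.122,0],[0,0,0,0,0,-0.122,0],[0,0,0,0,0,-0.122,0],[0,0,0,0,0,0,0],[0,0,0,0,0,0,0]]}'
python3 - <<'E'
from h import *
s=robot.sense(); print(s['ee_pos'],s['tool_rot'],s['finger_gap'])
im,d,m=snap('wrist','w1'); np.savez('w1.npz',im=im,d=d,T=m['world_to_cam'],f=[m['fx'],m['fy'],m['cx'],m['cy']])
print(np.linalg.inv(m['world_to_cam']).round(3)); vv,uu=np.mgrid[:400,:640]; P=unproj(m,uu,vv,d)
r,g,b=[im[...,i].astype(int) for i in range(3)]
k=(d>0)&(P[...,2]>.112)&(P[...,2]<.126)&(abs(P[...,0]-.452)<.04)&(abs(P[...,1]+.302)<.04); print(k.sum(),uu[k].mean(),vv[k].mean(),P[k].mean(0),P[k].min(0),P[k].max(0))
E
```

```text
t: 0.93
ee_pos: [0.4532, -0.3011, 0.2478]
tool_rot: [0.986, 0.164, -0.0, -0.0]
contact_force: [0.0, -0.1, 0.6]
finger_gap: 0.0848
finger_force: 0.0
t: 1.85
ee_pos: [0.4522, -0.3026, 0.2478]
tool_rot: [0.757, 0.654, -0.0, -0.001]
contact_force: [0.7, -0.0, -0.8]
finger_gap: -0.0003
finger_force: 0.0
[ 0.45219114 -0.30256222  0.24779241] [ 7.56812693e-01  6.53631616e-01 -5.13135188e-05 -5.04745237e-04] -0.0002879955987603072
[[ 0.989 -0.137 -0.047  0.465]
 [-0.145 -0.938 -0.315 -0.222]
 [-0.001  0.318 -0.948  0.374]
 [ 0.     0.     0.     1.   ]]
663 321.8974358974359 191.89140271493213 [ 0.45324302 -0.30199977  0.11960428] [ 0.44096504 -0.31555541  0.11200703] [ 0.46539057 -0.29067286  0.12222399]
```

View pics/w1.png

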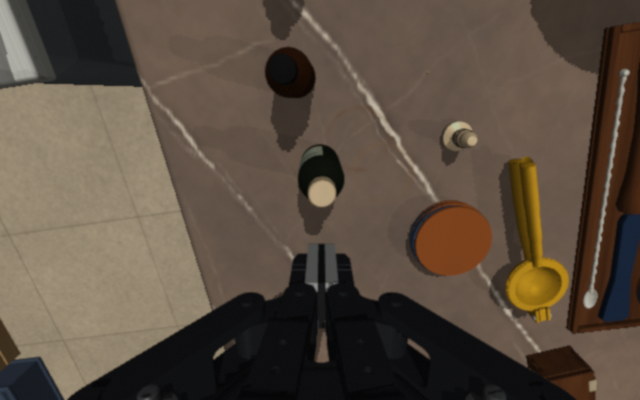

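Wrist view: the cream cap is at (322,192), which gives (0.453,−0.302,0.120). That agrees with the top view and the 120 mm height. Now I move over to the cradle.

```bash
python3 -m handwheel '{"deltas": [[0.04,-0.0066,0,0,0,0,0],[0.04,-0.0066,0,0,0,0,0],[0.04,-0.0066,0,0,0,0,0],[0.04,-0.0066,0,0,0,0,0],[0.04,-0.0066,0,0,0,0,0],[0.04,-0.0066,0,0,0,0,0],[0.04,-0.0066,0,0,0,0,0],[0.04,-0.0066,0,0,0,0,0],[0.04,-0.0066,0,0,0,0,0],[0.04,-0.0066,0,0,0,0,0],[0.04,-0.0066,0,0,0,0,0],[0.04,-0.0066,0,0,0,0,0]]}'
python3 -m handwheel '{"deltas": [[0.04,0,0,0,0,0,0],[0.02,0,0,0,0,0,0],[0,0,0,0,0,0,0],[0,0,0,0,0,0,0]]}'
python3 - <<'E'
from h import *
s=robot.sense(); print(s['ee_pos'],s['tool_rot'])
im,d,m=snap('wrist','w2'); vv,uu=np.mgrid[:400,:640]; P=unproj(m,uu,vv,d)
r,g,b=[im[...,i].astype(int) for i in range(3)]
near=(d>0)&(abs(P[...,0]-.445)<.12)&(abs(P[...,1]-.2)<.15)&(vv<300)
k=near&(r>130)&(g<70)&(b<70); print('knob',k.sum(),uu[k].mean(),vv[k].mean(),P[k].mean(0).round(4),P[k].max(0).round(4),P[k].min(0).round(4))
k=near&(abs(P[...,2]-.012)<.005); c=max(cv2.findContours(k.astype(np.uint8),cv2.RETR_EXTERNAL,cv2.CHAIN_APPROX_NONE)[0],key=cv2.contourArea)
w=P[c[:,0,1],c[:,0,0]]; print('base',w.min(0),w.max(0))
(cx,cy),sz,an=cv2.minAreaRect((w[:,:2]*1000).astype(np.float32)); print(cx,cy,sz,an)
k=near&(r>120)&(b<100)&(g>80)&(P[...,2]>.07); print('gold',k.sum(),P[k].mean(0),P[k].min(0),P[k].max(0))
E
```

```text
t: 2.9
ee_pos: [0.4419, 0.1856, 0.2485]
tool_rot: [0.757, 0.654, 0.0, 0.0]
contact_force: [0.4, -0.8, 1.0]
finger_gap: 0.0
finger_force: 0.0
t: 3.23
ee_pos: [0.4506, 0.2438, 0.248]
tool_rot: [0.755, 0.655, -0.0, 0.0]
contact_force: [0.3, -0.3, -0.5]
finger_gap: 0.0
finger_force: 0.0
[0.45064093 0.2437952  0.24799189] [ 7.55454579e-01  6.55200844e-01 -4.74648899e-04  8.91509157e-05]
knob 253 320.15810276679844 224.6600790513834 [0.446  0.2144 0.1228] [0.4536 0.2214 0.126 ] [0.4382 0.2061 0.1172]
base [0.38805995 0.09485831 0.007421  ] [0.49712466 0.29534615 0.0143698 ]
442.688232421875 192.7669677734375 (196.3814697265625, 85.02105712890625) 81.9327392578125
gold 586 [0.45357975 0.27068385 0.08022451] [0.42838877 0.19537166 0.07553614] [0.47662739 0.28202246 0.11793165]
```

View pics/w2.png

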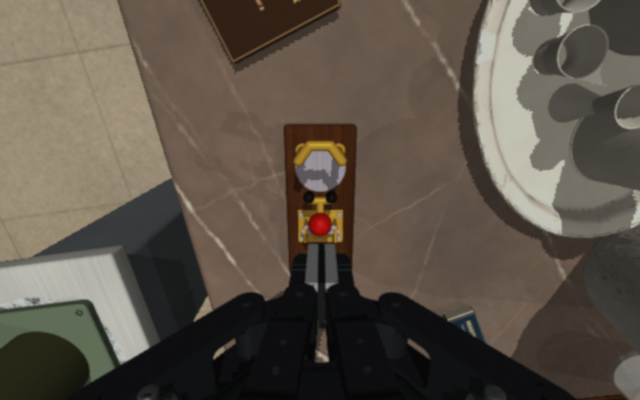

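```bash
python3 -m handwheel '{"deltas": [[0,0,0.041,0,0,0,0],[0,0,0.041,0,0,0,0],[0,0,0.041,0,0,0,0],[0,0,0,0,0,0,0]]}'
python3 -m handwheel '{"deltas": [[-0.01,0,0,0,0,0,0],[-0.01,0,0,0,0,0,0],[-0.01,0,0,0,0,0,0],[-0.01,0,0,0,0,0,0],[-0.008,0,0,0,0,0,0],[0,0,0,0,0,0,0]]}'
python3 - <<'E'
from h import *
s=robot.sense(); im,d,m=snap('side','s1'); 
cv2.imwrite('pics/s1c.png',cv2.resize(im[110:210,240:340,::-1],None,fx=6,fy=6,interpolation=2)); print(s['t'])
E
```

```text
t: 3.62
ee_pos: [0.4441, 0.2389, 0.117]
tool_rot: [0.757, 0.653, -0.009, -0.003]
contact_force: [-2.4, -1.1, -0.9]
finger_gap: -0.0
finger_force: 0.0
t: 4.12
ee_pos: [0.4463, 0.1939, 0.1285]
tool_rot: [0.756, 0.654, 0.002, 0.002]
contact_force: [0.4, 1.5, 0.2]
finger_gap: -0.0001
finger_force: 0.3
4.1167
```

View pics/s1c.png

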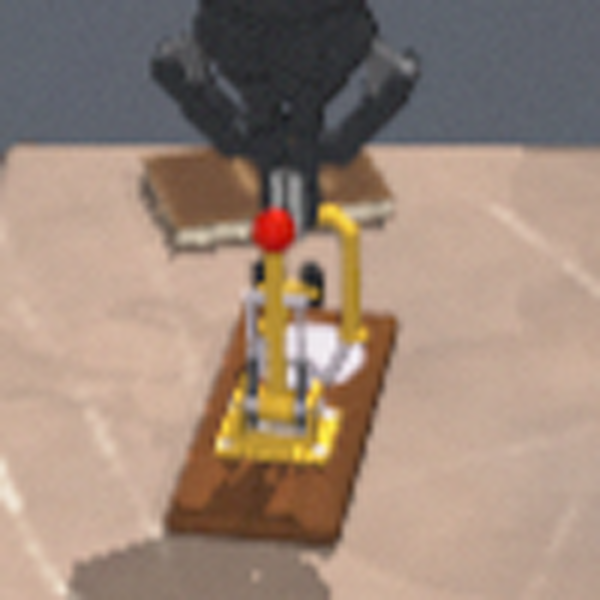

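The finger is behind the red knob and the lever is near upright. I keep pushing.

```bash
python3 -m handwheel '{"deltas": [[-0.006,0,0,0,0,0,0],[-0.006,0,0,0,0,0,0],[-0.006,0,0,0,0,0,0],[0,0,0,0,0,0,0],[0,0,0,0,0,0,0]]}'
python3 - <<'E'
from h import *
im,d,m=snap('top'); vv,uu=np.mgrid[:400,:640];P=unproj(m,uu,vv,d);r,g,b=[im[...,i].astype(int) for i in range(3)]
for n in('top','side'):
    im,d,m=snap(n);P=unproj(m,uu,vv,d);r,g,b=[im[...,i].astype(int) for i in range(3)]
    k=(r>130)&(g<70)&(b<70)&(uu>190)&(uu<320)&(vv>100)&(vv<270)&(P[...,2]>.05);print(n,k.sum(),P[k].mean(0) if k.any() else 0)
E
```

```text
t: 4.58
ee_pos: [0.4411, 0.1771, 0.1248]
tool_rot: [0.756, 0.655, -0.001, -0.0]
contact_force: [0.4, -0.2, -0.6]
finger_gap: -0.0003
finger_force: 0.0
top 19 [0.43241067 0.12373794 0.12560661]
side 40 [0.43294631 0.12171924 0.11984174]
```

The lever has snapped open: the knob is at y≈0.123 against about 0.127 expected. I lift and go to the bottle.

```bash
python3 -m handwheel '{"deltas": [[0,0,-0.041,0,0,0,0],[0,0,-0.041,0,0,0,0],[0,0,-0.041,0,0,0,0],[0,0,0,0,0,0,0]]}' | head -2
python3 -m handwheel '{"deltas": [[-0.0394,0.0067,0,0,0,0,0.085],[-0.0394,0.0067,0,0,0,0,0.085],[-0.0394,0.0067,0,0,0,0,0.085],[-0.0394,0.0067,0,0,0,0,0.085],[-0.0394,0.0067,0,0,0,0,0.085],[-0.0394,0.0067,0,0,0,0,0.085],[-0.0394,0.0067,0,0,0,0,0.085],[-0.0394,0.0067,0,0,0,0,0.085],[-0.0394,0.0067,0,0,0,0,0.085],[-0.0394,0.0067,0,0,0,0,0.085],[-0.0394,0.0067,0,0,0,0,0.085],[-0.0394,0.0067,0,0,0,0,0.085]]}'
python3 -m handwheel '{"deltas": [[0,0,0,0,0,0,0.085],[0,0,0,0,0,0,0.085],[0,0,0,0,0,0,0.085]]}'
python3 - <<'E'
from h import *
s=robot.sense(); t=s['ee_pos']; print(t,s['tool_rot'])
im,d,m=snap('wrist'); vv,uu=np.mgrid[:400,:640]; P=unproj(m,uu,vv,d)
k=(d>0)&(P[...,2]>.116)&(P[...,2]<.126)&(abs(P[...,0]-.452)<.03)&(abs(P[...,1]+.302)<.03); c=(P[k].min(0)+P[k].max(0))/2; print(k.sum(),c)
q=s['tool_rot'];from scipy.spatial.transform import Rotation as R; print('tool delta',R.from_quat(q).inv().apply(np.r_[c[:2],.07]-t))
E
```

```text
t: 5.07
ee_pos: [0.447, 0.1791, 0.2576]
t: 6.07
ee_pos: [0.4536, -0.3036, 0.2479]
tool_rot: [0.756, 0.655, 0.0, -0.0]
contact_force: [1.2, 0.6, 0.1]
finger_gap: 0.085
finger_force: 0.0
t: 6.32
ee_pos: [0.4536, -0.3012, 0.2476]
tool_rot: [0.756, 0.655, 0.0, -0.001]
contact_force: [0.4, 0.6, 0.4]
finger_gap: 0.0851
finger_force: 0.0
[ 0.4536182  -0.30119254  0.24757253] [ 7.55887649e-01  6.54700720e-01  1.67422414e-04 -8.94942101e-04]
610 [ 0.45324177 -0.3024522   0.11921767]
tool delta [-1.55351583e-03  8.53541901e-06  1.77570598e-01]
```

```bash
python3 -m handwheel '{"deltas": [[-0.001,0,0.035,0,0,0,0.085],[0,0,0.035,0,0,0,0.085],[0,0,0.035,0,0,0,0.085],[0,0,0.035,0,0,0,0.085],[0,0,0.02,0,0,0,0.085],[0,0,0.013,0,0,0,0.085],[0,0,0,0,0,0,0.085],[0,0,0,0,0,0,0.085],[0,0,0,0,0,0,0.085]]}'
python3 -m handwheel '{"deltas": [[0,0,0,0,0,0,0.03],[0,0,0,0,0,0,0.03],[0,0,0,0,0,0,0.03],[0,0,0,0,0,0,0.03],[0,0,0,0,0,0,0.03],[0,0,0,0,0,0,0.03],[0,0,0,0,0,0,0.03],[0,0,0,0,0,0,0.03]]}' 50
```

```text
t: 7.12
ee_pos: [0.4548, -0.3025, 0.0767]
tool_rot: [0.755, 0.655, 0.0, 0.001]
contact_force: [0.1, 0.4, -0.1]
finger_gap: 0.0851
finger_force: 0.0
t: 7.78
ee_pos: [0.454, -0.3034, 0.0769]
tool_rot: [0.756, 0.655, -0.0, 0.001]
contact_force: [-2.4, 0.4, 6.3]
finger_gap: 0.0445
finger_force: 50.3
```

The gap reads 44.5 mm instead of 47 with a 6 N upward push, so the pads are partly on the shoulder. I regrip about 6 mm lower.

```bash
python3 -m handwheel '{"deltas": [[0,0,0,0,0,0,0.085],[0,0,0,0,0,0,0.085],[0,0,0,0,0,0,0.085],[0,0,0,0,0,0,0.085],[0,0,0.003,0,0,0,0.085],[0,0,0.003,0,0,0,0.085],[0,0,0,0,0,0,0.085],[0,0,0,0,0,0,0.085],[0,0,0,0,0,0,0.085]]}'
python3 -m handwheel '{"deltas": [[0,0,0,0,0,0,0.03],[0,0,0,0,0,0,0.03],[0,0,0,0,0,0,0.03],[0,0,0,0,0,0,0.03],[0,0,0,0,0,0,0.03],[0,0,0,0,0,0,0.03],[0,0,0,0,0,0,0.03],[0,0,0,0,0,0,0.03]]}' 50
```

```text
t: 8.53
ee_pos: [0.4535, -0.3027, 0.069]
tool_rot: [0.756, 0.655, -0.0, -0.0]
contact_force: [0.6, -0.2, -0.0]
finger_gap: 0.0849
finger_force: 0.0
t: 9.2
ee_pos: [0.4534, -0.3028, 0.0697]
tool_rot: [0.756, 0.655, -0.0, -0.0]
contact_force: [-3.3, 1.5, 6.1]
finger_gap: 0.0451
finger_force: 50.8
```

```bash
python3 -m handwheel '{"deltas": [[0,0,-0.01,0,0,0,0.03],[0,0,-0.03,0,0,0,0.03],[0,0,-0.035,0,0,0,0.03],[0,0,-0.035,0,0,0,0.03],[0,0,-0.035,0,0,0,0.03],[0,0,-0.035,0,0,0,0.03],[0,0,0,0,0,0,0.03],[0,0,0,0,0,0,0.03]]}'
python3 - <<'E'
from h import *
s=robot.sense(); t=s['ee_pos']; q=s['tool_rot']
from scipy.spatial.transform import Rotation as R; Q=R.from_quat(q).inv()
print('to seat (tool)',Q.apply(np.r_[.4497,.2423,t[2]]-t))
for n in('wrist','side'):
    im,d,m=snap(n,n+'3'); vv,uu=np.mgrid[:400,:640]; P=unproj(m,uu,vv,d); r,g,b=[im[...,i].astype(int) for i in range(3)]
    L=Q.apply((P-t).reshape(-1,3)).reshape(P.shape)
    k=(d>0)&(abs(L[...,0])<.03)&(abs(L[...,1])<.02)&(L[...,2]<-.03)&(L[...,2]>-.06)&(r-b>15)&(r>110)
    print(n,k.sum(),L[k].min(0).round(4) if k.any() else 0,L[k].max(0).round(4) if k.any() else 0)
    k=(d>0)&(abs(L[...,0])<.03)&(abs(L[...,1])<.03)&(L[...,2]>.025)&(L[...,2]<.075)
    print(n,k.sum(),L[k].min(0).round(4) if k.any() else 0,L[k].max(0).round(4) if k.any() else 0)
cv2.imwrite('pics/s3c.png',cv2.resize(im[130:330,180:380,::-1],None,fx=3,fy=3))
E
```

```text
t: 9.87
ee_pos: [0.4551, -0.3039, 0.2525]
tool_rot: [0.756, 0.655, 0.001, 0.004]
contact_force: [0.0, -0.1, -3.1]
finger_gap: 0.0449
finger_force: 51.7
to seat (tool) [ 0.5398538  -0.08314368 -0.00256328]
wrist 1668 [ 0.0029 -0.0088 -0.0499] [ 0.0139  0.0106 -0.0382]
wrist 1672 [ 0.0066 -0.0265  0.0251] [0.0258 0.019  0.071 ]
side 131 [-0.0145 -0.0096 -0.0561] [ 0.0026  0.0137 -0.0305]
side 448 [-0.0223 -0.0263  0.0251] [0.0058 0.0199 0.0718]
```

View pics/s3c.png

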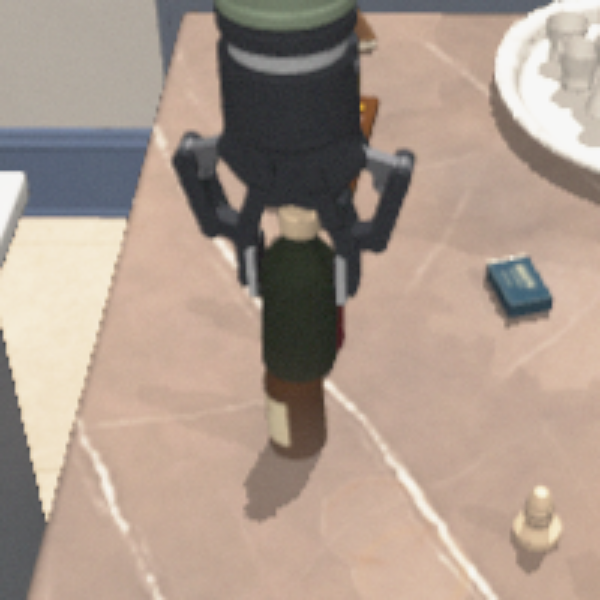

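The bottle hangs upright between the pads, and the other bottles are undisturbed. I carry it over to the seat.

```bash
python3 -m handwheel '{"deltas": [[0.015,-0.0023,0,0,0,0,0.03],[0.03,-0.0046,0,0,0,0,0.03],[0.03,-0.0046,0,0,0,0,0.03],[0.03,-0.0046,0,0,0,0,0.03],[0.03,-0.0046,0,0,0,0,0.03],[0.03,-0.0046,0,0,0,0,0.03],[0.03,-0.0046,0,0,0,0,0.03],[0.03,-0.0046,0,0,0,0,0.03],[0.03,-0.0046,0,0,0,0,0.03],[0.03,-0.0046,0,0,0,0,0.03],[0.03,-0.0046,0,0,0,0,0.03],[0.03,-0.0046,0,0,0,0,0.03]]}' | head -2
python3 -m handwheel '{"deltas": [[0.03,-0.0046,0,0,0,0,0.03],[0.03,-0.0046,0,0,0,0,0.03],[0.03,-0.0046,0,0,0,0,0.03],[0.03,-0.0046,0,0,0,0,0.03],[0.03,-0.0046,0,0,0,0,0.03],[0.03,-0.0046,0,0,0,0,0.03],[0.012,-0.002,0,0,0,0,0.03],[0,0,0,0,0,0,0.03],[0,0,0,0,0,0,0.03],[0,0,0,0,0,0,0.03]]}'
python3 - <<'E'
from h import *
from scipy.spatial.transform import Rotation as R
s=robot.sense(); t=s['ee_pos']; Q=R.from_quat(s['tool_rot']).inv(); print(t,Q.apply(np.r_[.4497,.2423,.083]-t),Q.as_rotvec())
E
```

```text
t: 10.97
ee_pos: [0.4482, 0.0485, 0.247]
t: 11.8
ee_pos: [0.4476, 0.2396, 0.248]
tool_rot: [0.756, 0.655, -0.001, -0.0]
contact_force: [0.6, 0.4, -1.4]
finger_gap: 0.0449
finger_force: 51.7
[0.44763307 0.2396171  0.24803917] [0.0032569  0.00203104 0.16502928] [ 2.37433277  2.05649475 -0.00449853]
```

```bash
python3 -m handwheel '{"deltas": [[0.002,0.0015,0.03,0,0,0,0.03],[0,0,0.03,0,0,0,0.03],[0,0,0.03,0,0,0,0.03],[0,0,0.03,0,0,0,0.03],[0,0,0.02,0,0,0,0.03],[0,0,0.012,0,0,0,0.03],[0,0,0,0,0,0,0.03],[0,0,0,0,0,0,0.03],[0,0,0,0,0,0,0.03]]}'
python3 -m handwheel '{"deltas": [[0,0,0.003,0,0,0,0.03],[0,0,0.003,0,0,0,0.03],[0,0,0.003,0,0,0,0.03],[0,0,0,0,0,0,0.03],[0,0,0,0,0,0,0.03]]}'
```

```text
t: 12.55
ee_pos: [0.4513, 0.2418, 0.0984]
tool_rot: [0.756, 0.654, 0.001, 0.0]
contact_force: [0.7, 0.3, -1.9]
finger_gap: 0.0448
finger_force: 51.6
t: 12.97
ee_pos: [0.4506, 0.2425, 0.0884]
tool_rot: [0.756, 0.655, 0.0, 0.0]
contact_force: [-0.8, -0.9, -1.5]
finger_gap: 0.045
finger_force: 51.6
```

```bash
python3 -m handwheel '{"deltas": [[0,0,0.002,0,0,0,0.03],[0,0,0.002,0,0,0,0.03],[0,0,0,0,0,0,0.03],[0,0,0,0,0,0,0.03]]}'
python3 -m handwheel '{"deltas": [[0,0,0.0015,0,0,0,0.03],[0,0,0.001,0,0,0,0.03],[0,0,0,0,0,0,0.03],[0,0,0,0,0,0,0.03]]}'
```

```text
t: 13.3
ee_pos: [0.4504, 0.2424, 0.0842]
tool_rot: [0.756, 0.655, 0.0, 0.0]
contact_force: [0.7, -1.1, -1.7]
finger_gap: 0.0447
finger_force: 51.6
t: 13.63
ee_pos: [0.4505, 0.2423, 0.0818]
tool_rot: [0.756, 0.655, 0.0, 0.0]
contact_force: [0.0, 0.4, -1.9]
finger_gap: 0.0451
finger_force: 51.6
```

```bash
for i in 1 2; do python3 -m handwheel '{"deltas": [[0,0,0.001,0,0,0,0.03],[0,0,0,0,0,0,0.03],[0,0,0,0,0,0,0.03]]}' | sed -n '1,2p;4p'; done
```

```text
t: 13.88
ee_pos: [0.4505, 0.2425, 0.0817]
contact_force: [-3.5, -1.5, 5.7]
t: 14.13
ee_pos: [0.4506, 0.2426, 0.0816]
contact_force: [-4.8, -2.4, 12.5]
```

Contact is made with the base on the seat. I release and lift.

```bash
python3 -m handwheel '{"deltas": [[0,0,-0.001,0,0,0,0.03],[0,0,0,0,0,0,0.085],[0,0,0,0,0,0,0.085],[0,0,0,0,0,0,0.085],[0,0,0,0,0,0,0.085],[0,0,0,0,0,0,0.085],[0,0,0,0,0,0,0.085]]}'
python3 -m handwheel '{"deltas": [[0,0,-0.02,0,0,0,0.085],[0,0,-0.035,0,0,0,0.085],[0,0,-0.04,0,0,0,0.085],[0,0,-0.04,0,0,0,0.085],[0,0,-0.033,0,0,0,0.085],[0,0,0,0,0,0,0.085],[0,0,0,0,0,0,0.085]]}'
python3 - <<'E'
from h import *
s=robot.sense(); print(s['t'],s['ee_pos'])
vv,uu=np.mgrid[:400,:640]
for n in('wrist','top','side'):
    im,d,m=snap(n,n+'4'); P=unproj(m,uu,vv,d); r,g,b=[im[...,i].astype(int) for i in range(3)]
    k=(d>0)&(P[...,2]>.126)&(P[...,2]<.14)&(abs(P[...,0]-.45)<.03)&(abs(P[...,1]-.242)<.03)
    if k.any(): print(n,k.sum(),P[k].min(0).round(4),P[k].max(0).round(4),np.median(P[k],0))
    k=(r>130)&(g<70)&(b<70)&(d>0)&(P[...,2]>.08)&(P[...,2]<.15)&(abs(P[...,1]-.17)<.1);print(n,'knob',k.sum(),P[k].mean(0) if k.any() else 0)
E
```

```text
t: 14.72
ee_pos: [0.4503, 0.2423, 0.0806]
tool_rot: [0.756, 0.655, -0.0, -0.0]
contact_force: [0.3, -0.0, 0.2]
finger_gap: 0.085
finger_force: 0.0
t: 15.3
ee_pos: [0.4521, 0.2429, 0.2519]
tool_rot: [0.756, 0.655, 0.003, 0.001]
contact_force: [-0.0, -0.3, -0.5]
finger_gap: 0.0851
finger_force: 0.0
15.3 [0.45205371 0.24288596 0.25189104]
wrist 647 [0.4359 0.2285 0.126 ] [0.4602 0.2532 0.132 ] [0.44816437 0.24105377 0.12949464]
wrist knob 180 [0.43179067 0.12957757 0.12246911]
top 73 [0.4385 0.2301 0.1272] [0.4616 0.2537 0.1382] [0.44878262 0.24073938 0.13081866]
top knob 32 [0.43275576 0.1267402  0.12433531]
side 41 [0.4387 0.2273 0.1263] [0.4596 0.2534 0.1361] [0.44787107 0.23671811 0.1325534 ]
side knob 42 [0.43313822 0.12282074 0.11995709]
```

View pics/wrist4.png

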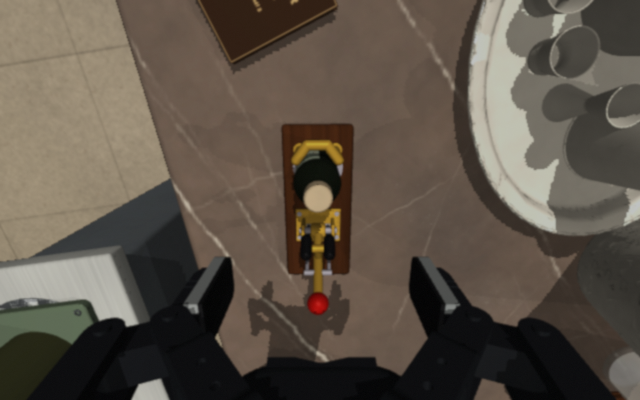

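The bottle stands on the seat at (0.4485,0.241), about 2 mm off, with its cap at (318,195). The lever is still open, with the knob at (318,303). I close the fingers and go behind the knob.

```bash
python3 -m handwheel '{"deltas": [[-0.03,-0.0004,0,0,0,0,0],[-0.03,-0.0004,0,0,0,0,0],[-0.03,-0.0004,0,0,0,0,0],[-0.03,-0.0004,0,0,0,0,0],[-0.03,-0.0004,0,0,0,0,0],[0,0,0,0,0,0,0],[0,0,0,0,0,0,0],[0,0,0,0,0,0,0],[0,0,0,0,0,0,0]]}'
python3 - <<'E'
from h import *
from scipy.spatial.transform import Rotation as R
s=robot.sense(); t=s['ee_pos']; Q=R.from_quat(s['tool_rot']).inv(); print(t,Q.apply(np.r_[.429,.0957,.122]-t),Q.apply(np.r_[.4325,.127,.1155]-t))
E
```

```text
t: 16.2
ee_pos: [0.4266, 0.0949, 0.248]
tool_rot: [0.755, 0.655, -0.0, -0.001]
contact_force: [0.6, 0.1, 0.5]
finger_gap: 0.0003
finger_force: 0.0
[0.42664645 0.09489582 0.24797408] [0.00109901 0.00243025 0.12597039] [0.03257776 0.00147669 0.13247956]
```

```bash
python3 -m handwheel '{"deltas": [[0,0.002,0.04,0,0,0,0],[0,0,0.04,0,0,0,0],[0,0,0.03,0,0,0,0],[0,0,0.015,0,0,0,0],[0,0,0,0,0,0,0],[0,0,0,0,0,0,0]]}'
python3 -m handwheel '{"deltas": [[0.008,0,0,0,0,0,0],[0.008,0,0,0,0,0,0],[0.008,0,0,0,0,0,0],[0.008,0,0,0,0,0,0],[0.008,0,0,0,0,0,0],[0.008,0,0,0,0,0,0],[0,0,0,0,0,0,0]]}'
python3 -m handwheel '{"deltas": [[0.004,0,0,0,0,0,0],[0.004,0,0,0,0,0,0],[0.004,0,0,0,0,0,0],[0.002,0,0,0,0,0,0],[0,0,0,0,0,0,0],[0,0,0,0,0,0,0]]}'
cat > chk.py <<'E'
from h import *
print(robot.sense()['t']); vv,uu=np.mgrid[:400,:640]
for n in('top','side'):
    im,d,m=snap(n,n+'5'); P=unproj(m,uu,vv,d); r,g,b=[im[...,i].astype(int) for i in range(3)]
    k=(d>0)&(P[...,2]>.122)&(P[...,2]<.14)&(abs(P[...,0]-.45)<.03)&(abs(P[...,1]-.246)<.03)&(r>110)&(g>90)
    if k.any(): print(n,k.sum(),P[k].min(0).round(4),P[k].max(0).round(4),np.median(P[k],0))
    k=(r>130)&(g<70)&(b<70)&(d>0)&(P[...,2]>.08)&(P[...,2]<.15)&(abs(P[...,1]-.17)<.1);print(n,'knob',k.sum(),P[k].mean(0) if k.any() else 0)
E
python3 chk.py
```

```text
t: 16.7
ee_pos: [0.4282, 0.0947, 0.123]
tool_rot: [0.755, 0.655, -0.001, -0.001]
contact_force: [0.1, -0.1, -0.8]
finger_gap: 0.0001
finger_force: 0.0
t: 17.28
ee_pos: [0.4368, 0.1433, 0.1248]
tool_rot: [0.755, 0.655, 0.002, 0.0]
contact_force: [0.2, -0.6, -0.0]
finger_gap: 0.0002
finger_force: 0.0
t: 17.78
ee_pos: [0.4377, 0.1552, 0.1236]
tool_rot: [0.756, 0.655, -0.0, -0.0]
contact_force: [0.0, 0.8, 0.3]
finger_gap: -0.0002
finger_force: 0.0
17.7833
top knob 0 0
side 18 [0.4535 0.2301 0.1251] [0.4623 0.2524 0.136 ] [0.45790855 0.23973811 0.13157597]
side knob 0 0
```

```bash
python3 -m handwheel '{"deltas": [[-0.01,0,0,0,0,0,0],[-0.02,0,-0.02,0,0,0,0],[-0.01,0,-0.04,0,0,0,0],[0,0,-0.04,0,0,0,0],[-0.03,0,-0.02,0,0,0,0],[-0.04,0,0,0,0,0,0],[-0.04,0,0,0,0,0,0],[0,0,0,0,0,0,0],[0,0,0,0,0,0,0]]}'
python3 chk.py; python3 - <<'E'
from h import *
im=cv2.imread('pics/side5.png'); cv2.imwrite('pics/s5c.png',cv2.resize(im[100:220,230:350],None,fx=5,fy=5,interpolation=2))
E
```

```text
t: 18.63
ee_pos: [0.4159, 0.0043, 0.2439]
tool_rot: [0.758, 0.653, 0.0, 0.0]
contact_force: [-0.2, -0.6, -0.1]
finger_gap: -0.0002
finger_force: 0.0
18.6333
top 76 [0.4411 0.2348 0.1224] [0.4616 0.2584 0.1372] [0.45132483 0.24606042 0.13230231]
top knob 43 [0.44378225 0.20463009 0.1247064 ]
side 51 [0.4414 0.2315 0.1223] [0.4623 0.2567 0.137 ] [0.4508053  0.24125521 0.13281831]
side knob 44 [0.44392784 0.20270955 0.12160457]
```

View pics/s5c.png

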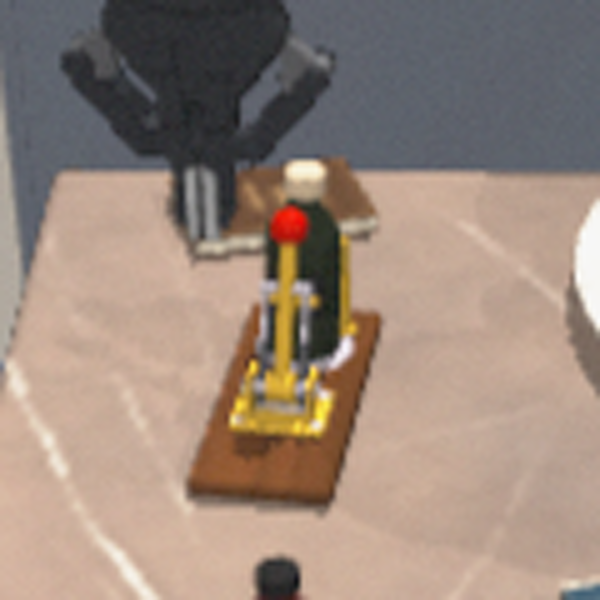

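The knob is at y≈0.204, against 0.2055 expected for shut on the bottle and 0.213 for an empty seat. The bottle is upright against the posts, and the robot is clear.

```bash
python3 -c "
from station import job_done; print(job_done())"
```

```text
the job is handed in; nothing more can be done
None
```

The green bottle stands upright on the seat, the lever is snapped shut onto it against both posts, and the job was handed in at about 19 s; the hand-in gave no verdict.

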